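# Set and lock the tube stop on a plugging jig

### The job

On the tube jig, push the sliding stop up to the tube until the tube is nipped between the stop and the fixed headstock. Then take the square-handled flat driver from the tool stand and, with its blade seated in the slot, turn the big screw on top of the stop clockwise until it comes to its end stop. Stand the driver back upright in its empty hole, with the tube still nipped and the other things left where they are.

Things in the scene. Friction and masses are not known exactly. Their poses are not given: they have to be found in the camera images.
- jig: fixed steel jig, base plate 100 (x) x 420 (y) x 20 mm. Origin: centre of its underside, on the table; y runs along it to the grey headstock (95 mm high), z up. The headstock's flat nose faces -y at y = +160 mm. V cradles at y = 50 and 115 mm carry the tube along y, its axis at x = 0, 55 mm above the table. The sliding stop runs along y on the other half
- carriage (a joint): travel in m of the sliding stop towards the headstock (jig's +y), 0 to 0.130; it needs about 6 N and stays where it is left. At 0 the stop block's centre is at jig y = -150 mm. With the 160 mm tube nipped against the headstock it reads about 0.114; pushing on from there only presses on the tube
- carriage_back (a point): centre of the stop block's flat rear face (facing the jig's -y, away from the tube), 44 mm above the table; axes as the jig's, moves with the stop. The steel block is 64 mm wide (x), 60 mm long (y), from 22 to 66 mm above the table; a round nose 36 mm across stands 6 mm out of its front at tube height; the screw is centred on its top
- screw (a joint): turn in rad of the slotted screw, 0 to 1.25, growing clockwise seen from above; it has an end stop at 1.25 (tight). Starts between 0 and 0.3. Friction 0.25 N m, stays where it is left
- screw_slot (a point): centre of the slot's mouth, on the screw's upright axis, level with the top of the screw head, 80 mm above the table; it moves with the stop and turns with the screw. x axis along the slot, y across it, z up. Steel head 40 mm across, 14 mm high; the slot runs right across it, 6.5 mm wide and 9 mm deep. Turning takes place about this point
- tube_center (a point): centre of the loose chromed tube with black plugged ends, 160 mm long, 32 mm across, lying in the jig's V cradles; y axis along the tube. It starts with 2 to 20 mm of air between it and the headstock; nipped, its centre is at jig y = +80 mm
- stand: fixed wooden tool stand, 60 (x) x 180 (y) x 95 mm high, with a 12 mm thick top plate with two 35 mm round holes; origin: centre of its underside, on the table; z up
- hole0 (a point): centre of the mouth of the hole at the stand's y = -50 mm, on the top surface 95 mm above the table
- hole1 (a point): centre of the mouth of the hole at the stand's y = +50 mm, on the top surface 95 mm above the table
- driver_grip (a point): flat driver, 151 mm long, 0.2 to 0.3 kg: centre of its black square handle, 28 x 28 x 70 mm, 116 mm above the blade's tip; axes as driver_tip, handle faces square to x and y. It starts upright in either hole, hanging by a round flange below the handle (44 mm across, 6 mm thick, underside 75 mm above the tip) that rests on the stand's top; this point is then 136 mm above the table
- driver_tip (a point): centre of the end of the driver's flat blade. x axis across the blade's 24 mm width, y along its thickness (4 mm, tapering over the last 11 mm to 2.4 mm), z up the shaft to the handle
- punch_grip (a point): centre of the round black handle (30 mm across) of a pointed punch, otherwise like the driver, standing in the stand's other hole; to be left alone
- plug_a: loose black end plug, 34 mm across, 22 mm high; origin centre of underside; to be left alone
- plug_b: a second loose black end plug, like plug_a; to be left alone
- mallet: hammer lying on the table on the robot's right; to be left alone
- spare_tube: chromed tube 170 mm long lying on the table beyond the jig; to be left alone
- oil: white bottle 130 mm high standing beyond the jig; to be left alone
Things that resemble listed ones, but are neither listed nor needed, are in the scene too. What is shaped like the part that bears tube_center but yellow is not meant. What is shaped like the part that bears driver_grip but pink is not meant.

How it is judged (in metres and radians):
On the way, in this order (a step that is already met when the one before it is completed fails the run):
1. the stop has been pushed up so that the tube is nipped between it and the headstock (value of joint carriage above 0.11 m and y of tube_center in the frame of jig above 0.075 m and x of tube_center in the frame of jig between -0.006 and 0.006 m and z of tube_center in the frame of jig between 0.049 and 0.061 m), for 0.2 s.
2. the driver stands upright with its blade seated in the screw's slot, the screw not yet tight (z of driver_tip in the frame of screw_slot below -0.005 m and horizontal distance between driver_tip and screw_slot below 0.01 m and angle between driver_tip's own z axis and vertical below 0.2 rad and value of joint screw below 1 rad), for 0.2 s.
3. the screw is at its end stop with the blade still seated in the slot (z of driver_tip in the frame of screw_slot below -0.005 m and horizontal distance between driver_tip and screw_slot below 0.01 m and angle between driver_tip's own z axis and vertical below 0.2 rad and value of joint screw above 1.15 rad), for 0.1 s.
At the end, for the whole second after the job is handed in: Tube in its cradles (within 6 mm), within 5 mm of the headstock, stop within 4 mm of nipping it (carriage above 0.110); screw past 1.15 of 1.25 rad; driver upright (0.1 rad) in a stand hole, axis within 12 mm of the hole's, flange down within 6 mm (all of step 1 and value of joint screw above 1.15 rad and (horizontal distance between driver_grip and hole0 below 0.012 m or horizontal distance between driver_grip and hole1 below 0.012 m) and angle between driver_grip's own z axis and vertical below 0.1 rad and z of driver_grip in the frame of stand between 0.13 and 0.142 m); the robot touches nothing.
It fails at once if the screw is turned with the driver's blade out of the slot (velocity of joint screw above 0.3 rad/s and (z of driver_tip in the frame of screw_slot above 0.002 m or horizontal distance between driver_tip and screw_slot above 0.015 m)).
It fails at once if the punch is lifted or tipped in its hole (distance of punch_grip from where it was at the start of the episode above 0.03 m or angle between punch_grip's own z axis and vertical above 0.3 rad).
It fails at once if another loose thing on the table is moved by more than 40 mm (distance of any of plug_a, plug_b, mallet, spare_tube, oil from where it was at the start of the episode above 0.04 m).
It also fails if it takes over 67 s, if anything falls off the work surface, if the arm or the gripper's body presses on something with over 40 N, if the wrist force passes 120 N, or if a joint passes its speed limit or range.

### The arm

A 6-joint arm with a two-finger parallel gripper is mounted at the origin on the work surface. World frame = base frame: x ahead of the robot, y to its left, z up, the work surface at z = 0. Lengths are in m, angles in degrees, forces in N, time in s.
With the tool pointing down it reaches from about 0.25 to 0.775 m from the base axis. Payload 4 kg.
Tool frame: the origin (TCP) lies on the centre line of the jaws, within the pads' length; the fingertips stand 11 mm ahead of it and the grasp point (between the pads) lies 8 mm behind it; z points along the fingers, y is the line along which they close (so a half turn about z gives the same grasp; the last joint's range is limited). The gripper opens to 94 mm and grips with 3 to 60 N. Pads are 16 mm wide; open, the fingers measure 119 mm over their backs; the gripper's body (75 mm by 177 mm) begins 78 mm behind the grasp point.
Start: joints at [62.848, 4.996, 78.535, -0, 96.463, -5.907], TCP at [0.199, 0.513, 0.217] pointing down, gripper open.
Joint ranges: [-177.83, 177.83], [-43.37, 116.18], [15.69, 146.23], [-61.86, 241.86], [9.47, 152.12], [-147.06, 147.06]. Speed limits (degrees/s): [159.86, 159.86, 180, 180, 180, 180].

### API

Orientations are given as a 3x3 rotation matrix whose columns are the frame's x, y, z axes.
In Python, from station import bot gives the robot as it stands.
- The arm moves only by the shell command python3 -m inch 'ROWS' [FORCE]. ROWS is text: rows parted by semicolons, each of 7 numbers parted by spaces: the turn, a rotation vector about the tool's x, y, z in degrees, then the shift along the tool's x, y, z in m, then the gripper's target within -1 to 1 (fully open at 1, half-way at 0, shut at -1). A call has 1 to 10 rows; each row is the pose to reach, as a shift and turn from the pose commanded when the call began, along the tool's axes at that moment; what a row does not reach only later rows make up. A row lasts 1/12 s, in which the tool goes at most 41.7 mm and 7.16 degrees, less where a joint would pass 70% of its speed; a pose out of reach is approached as far as the arm can. A call with a gripper value outside its range is refused whole. The fingers move at their own pace and stop on an object; FORCE is the grip in N (left out, the last holds). Time passes only in rows, so rows that repeat a pose let the fingers close. It gives the time, the measured TCP pose, the force, the opening and the grip force at its end, in the units of the state.
- bot.get_obs(): the state, without advancing time (a new reading comes with each control period).
- bot.grab_frame(name): name is "scene" or "top"; returns (picture, depth): 480x640x3 uint8, blue, green, red; 480x640 float32, m along the optical axis (not along the pixel's ray), 0 where there is no reading.
- bot.camera_params(name): a dict with "camera_matrix" (3x3 intrinsics, pixels), "pose" (4x4, takes a point from camera to world coordinates). Camera axes: x right, y up, looking along -z (the intrinsics and any distortion apply to the point x, -y, -z); pixel columns grow to the right and rows downward; lengths in m; the calibration is good to about 2 mm. A picture is of the moment at which its call begins. camera_params takes no time and is no camera call.
- bot.sign_off(): hands the job in; it is judged then, once.
Trained networks look in the newest picture that a camera, given by its name, has taken for a name from the list of things; names that differ only in an ending like _2 or _b are one class to them, and where a whole thing is asked for, a point or a joint stands for the part that bears it (a point fixed in the world has none). Each returns a list of dicts, best first, with "confidence" (0 to 1); they miss things now and then, are a little off and sometimes report something else, mostly with a low value. They report only what shows in the picture. A call takes as long as a camera call. They do not tell look-alikes from the thing itself.
- bot.trace(target, camera): "mask" (480x640 bool, what is visible of it) and "position" ([column, row] in pixels, amid what is visible of it).
- bot.tip_of(target, camera): "position" ([column, row] in pixels: a listed point, or the origin of a listed thing).
The state is a dict: "t": time; "joint_positions": joint angles; "qd": joint speeds; "effort": joint torques, N m; "position": TCP position; "tool_rot": TCP orientation; "ft_force": force on the tool from outside, world axes, zero at the start; "moment": the same for the moment, N m; "opening": finger opening in m; "finger_force": force on a finger pad.
Only numpy, scipy, OpenCV 4.12 (cv2) and the standard library are available. Lean on these libraries where they do the work, as an engineer would, in place of code of your own. Each camera call takes 0.05 s, during which the arm holds its last target. There are 200 camera calls.

## Working session

There is one attempt and no reset: what is moved stays moved. The work goes in short steps, Python scripts to look and compute and a shell command to move; the robot and the scene stay as the last step left them, time stands still between calls to the robot, and variables do not carry over. Pictures are saved under pics/ and viewed, at most 10 in all, crops included, and the job is handed in when it is done.

```bash
ls; mkdir -p pics; cat > h.py <<'E'
import numpy as np, cv2
from station import bot
def pix2w(cam,px,depth=None,z=None):
    p=bot.camera_params(cam);K=np.array(p["camera_matrix"]);T=np.array(p["pose"])
    r=np.linalg.inv(K)@np.array([px[0],px[1],1.]); r=np.array([r[0],-r[1],-1.])
    d=T[:3,:3]@r;o=T[:3,3]
    s=depth if z is None else (z-o[2])/d[2]
    return o+s*d
E
python3 - <<'E'
from h import *
for c in("scene","top"):
    im,d=bot.grab_frame(c);cv2.imwrite(f"pics/{c}0.png",im);np.save(f"{c}0.npy",d)
    p=bot.camera_params(c);print(c,np.round(p["pose"],3).tolist(),np.round(p["camera_matrix"],1).tolist(),[k for k in p])
    for t,z in [("carriage_back",.044),("screw_slot",.08),("tube_center",.055),("driver_grip",.136),("driver_tip",.02),("punch_grip",.136),("hole0",.095),("hole1",.095),("jig",0),("stand",0)]:
        for r in bot.tip_of(t,c)[:3]:
            print(t,round(r["confidence"],2),np.round(r["position"],1),np.round(pix2w(c,r["position"],z=z),4)[:2])
print(bot.get_obs())
E
```

```text
pics
scene [[0.657, -0.445, 0.608, 1.065], [0.753, 0.375, -0.54, -0.442], [0.013, 0.813, 0.582, 0.634], [0.0, 0.0, 0.0, 1.0]] [[492.8, 0.0, 317.7], [0.0, 492.8, 239.0], [0.0, 0.0, 1.0]] ['camera_matrix', 'pose']
carriage_back 0.83 [269.9 337.3] [ 0.6035 -0.1309]
carriage_back 0.51 [369.7 159.9] [0.2646 0.4506]
tube_center 0.84 [438.8 226.4] [0.5898 0.3217]
tube_center 0.69 [365.5 287.5] [0.6264 0.0638]
tube_center 0.69 [338.8 179.2] [0.3042 0.3003]
driver_grip 0.68 [367.8 162.2] [0.3946 0.3   ]
driver_grip 0.66 [353.6 219. ] [0.5393 0.1135]
driver_tip 0.68 [367.3 203. ] [0.3881 0.317 ]
punch_grip 0.6 [368.6 176.6] [0.4427 0.2529]
punch_grip 0.57 [340.2 177.8] [0.408 0.203]
hole0 0.8 [366.1 178. ] [0.3925 0.3009]
hole0 0.6 [339.2 193.5] [0.4041 0.2059]
hole0 0.31 [367.9 158.6] [0.326  0.3752]
hole1 0.8 [366.1 178. ] [0.3925 0.3009]
hole1 0.6 [339.2 193.5] [0.4041 0.2059]
hole1 0.31 [367.9 158.6] [0.326  0.3752]
jig 0.91 [332.8 324.6] [ 0.6171 -0.0044]
jig 0.52 [283.4 267.6] [0.4329 0.0276]
jig 0.27 [364.9 204. ] [0.3655 0.3338]
stand 0.62 [353.9 221.7] [0.4044 0.2575]
top [[-0.011, 0.
[... 1101 characters left out ...]
82967e-03,
        9.64629069e+01, -5.90730413e+00]), 'qd': array([-0.0433301 , -0.13951016, -0.03380941, -0.04992516,  0.0025088 ,
       -0.03196866]), 'effort': array([-7.97062348e-04, -3.40047133e+01, -3.02606428e+01,  7.15878443e-02,
        2.37966632e-02, -9.91864340e-06]), 'position': array([0.19930282, 0.51263426, 0.21648689]), 'tool_rot': array([[-9.32046761e-01,  3.62338011e-01,  4.57626522e-05],
       [ 3.62338013e-01,  9.32046760e-01,  4.57245997e-05],
       [-2.60851712e-05,  5.91990135e-05, -9.99999998e-01]]), 'ft_force': array([0.12727974, 0.39518756, 0.42843636]), 'moment': array([-0.05317758, -0.01609255, -0.02075175]), 'finger_force': 0.0, 'opening': 0.09415442125407188}
```

View pics/scene0.png

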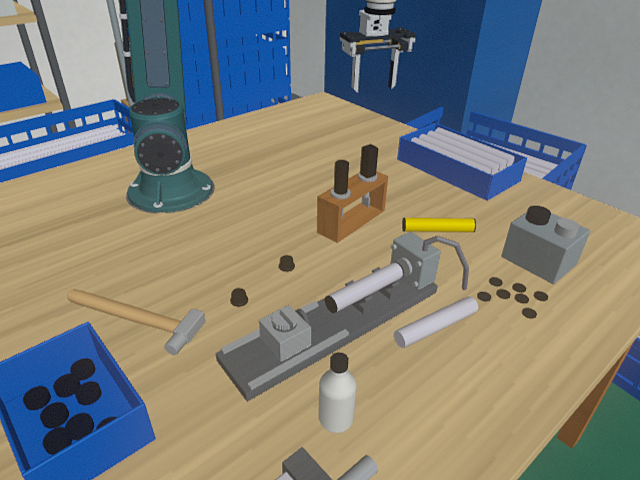

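View pics/top0.png

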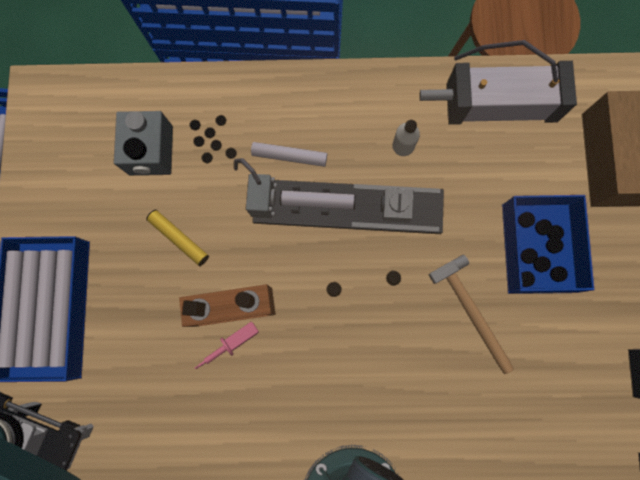

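Scene: the jig lies along world y, with its stop at top-view px (398,202) and the headstock at (260,195). The square-handled driver is at (196,308) and the punch at (245,299). The pink driver and the yellow tube are decoys. Next I'll get angles from the depth and crops.

```bash
cat >> h.py <<'E'
def cloud(cam,d):
    p=bot.camera_params(cam);K=np.array(p["camera_matrix"]);T=np.array(p["pose"])
    v,u=np.mgrid[:480,:640]
    P=np.stack([(u-K[0,2])/K[0,0]*d,-(v-K[1,2])/K[1,1]*d,-d],-1)
    W=P@T[:3,:3].T+T[:3,3]; W[d==0]=np.nan; return W
def rect(W,x,y,z):
    m=(W[...,0]>x[0])&(W[...,0]<x[1])&(W[...,1]>y[0])&(W[...,1]<y[1])&(W[...,2]>z[0])&(W[...,2]<z[1])
    q=W[m]; c,s,a=cv2.minAreaRect((q[:,:2]*1000).astype(np.float32))
    return m.sum(),np.round(c,1),np.round(s,1),round(a,1),np.round(np.median(q[:,2]),4)
E
python3 - <<'E'
from h import *
for c in("top","scene"):
    W=cloud(c,np.load(c+"0.npy"))
    for n,a in dict(block=((.55,.68),(-.2,-.05),(.06,.072)),screw=((.55,.68),(-.2,-.05),(.076,.086)),tube=((.58,.66),(-.03,.16),(.063,.08)),head=((.55,.7),(.12,.22),(.088,.1)),driver=((.35,.44),(.26,.35),(.16,.18)),handleD=((.35,.44),(.26,.35),(.11,.18)),punch=((.35,.45),(.16,.25),(.16,.18)),stand=((.33,.46),(.13,.38),(.09,.1)),jig=((.5,.72),(-.25,.25),(.012,.03))).items():
        try: print(c,n,*rect(W,*a))
        except Exception as e: print(c,n,"none")
im=cv2.imread("pics/top0.png")
a=cv2.resize(im[180:230,370:430],None,fx=8,fy=8,interpolation=cv2.INTER_CUBIC)
b=cv2.resize(im[285:335,175:215],None,fx=8,fy=8,interpolation=cv2.INTER_CUBIC)
cv2.imwrite("pics/crop.png",np.hstack([a,b]))
E
```

```text
top block 609 [ 611.9 -100.9] [66.3 65.2] 87.4 0.0662
top screw 229 [ 612.6 -102.7] [43.4 40.6] 52.9 0.08
top tube 931 [624.   74.6] [172.3  29.7] 86.1 0.0693
top head 798 [633.2 189.5] [52.2 80.9] 86.6 0.0952
top driver 233 [391.9 306.5] [28.4 27.9] 87.8 0.1711
top handleD 327 [391.7 306.8] [28.8 28. ] 85.4 0.1702
top punch 203 [406.6 207.9] [28.7 28.3] 70.9 0.171
top stand 1824 [399.5 257. ] [ 60.4 180.6] 7.8 0.0956
top jig 5412 [626.6  -3.6] [528.9 162.7] 79.3 0.0208
scene block 830 [ 610.9 -103.3] [67.9 66.1] 84.4 0.0664
scene screw 362 [ 609.8 -106.3] [40.7 41. ] 85.7 0.0803
scene tube 1002 [631.4  72.6] [176.3  42. ] 85.4 0.0694
scene head 717 [632.8 188.2] [54.4 81.5] 83.3 0.0951
scene driver 143 [390.9 305.1] [30.8 30.5] 88.7 0.1695
scene handleD 475 [391.4 305.1] [31.3 31.9] 84.5 0.1467
scene punch 141 [405.4 205. ] [27.6 31.2] 75.9 0.1704
scene stand 829 [397.7 254.4] [ 65.3 182.3] 7.3 0.0956
scene jig 7088 [636.7  -7.4] [538.  139.7] 74.6 0.0207
```

View pics/crop.png

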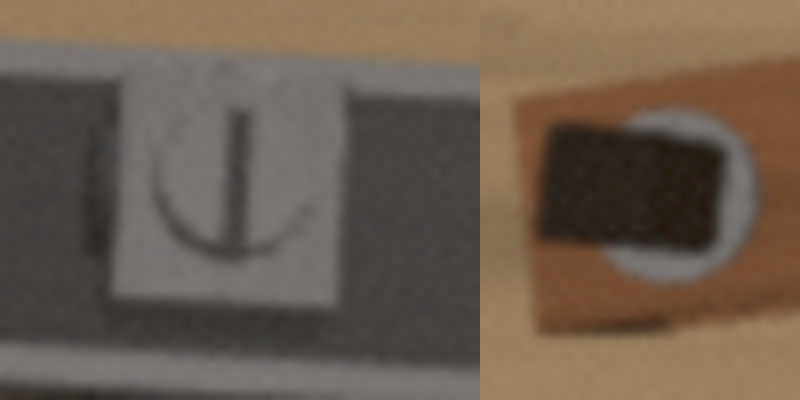

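```bash
cat >> h.py <<'E'
def plan(xyz,yang,tilt=False):
    "shift (tool axes) and rotvec (deg) from measured pose to xyz, tool down with closing axis at yang deg"
    from scipy.spatial.transform import Rotation as R
    o=bot.get_obs();A=np.array(o["tool_rot"]);a=np.radians(yang)
    y=np.array([np.cos(a),np.sin(a),0]);z=np.array([0,0,-1.]);T=np.stack([np.cross(y,z),y,z],1)
    print("turn",np.round(R.from_matrix(A.T@T).as_rotvec(degrees=True),2),"shift",np.round(A.T@(np.array(xyz)-o["position"]),4),"t",o["t"],"F",np.round(o["ft_force"],1),"M",np.round(o["moment"],2),"op",round(o["opening"],4))
E
python3 - <<'E'
from h import *
plan([.606,-.178,.22],86)
im=cv2.imread("pics/scene0.png");cv2.imwrite("pics/blade.png",cv2.resize(im[135:245,310:400],None,fx=5,fy=5,interpolation=cv2.INTER_CUBIC))
E
```

```text
turn [  0.     0.   -17.24] shift [-0.6293 -0.4963 -0.0035] t 1.1 F [0.1 0.4 0.4] M [-0.05 -0.02 -0.02] op 0.0942
```

View pics/blade.png

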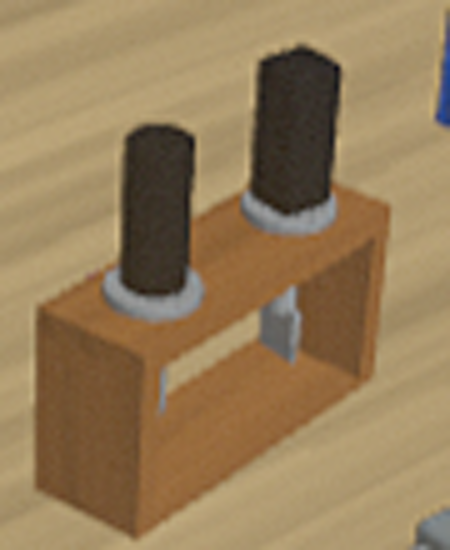

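The blade, at crop px (280,325), is broad along world x, the same way as the slot. So no quarter turn is needed between pick and insert. Now I'll move behind the stop.

```bash
python3 -m inch '0 0 -17 -0.629 -0.496 -0.003 0;0 0 -17 -0.629 -0.496 -0.003 0;0 0 -17 -0.629 -0.496 -0.003 -0.5;0 0 -17 -0.629 -0.496 -0.003 -1;0 0 -17 -0.629 -0.496 -0.003 -1;0 0 -17 -0.629 -0.496 -0.003 -1;0 0 -17 -0.629 -0.496 -0.003 -1;0 0 -17 -0.629 -0.496 -0.003 -1;0 0 -17 -0.629 -0.496 -0.003 -1;0 0 -17 -0.629 -0.496 -0.003 -1' 20
python3 -c "
from h import *
plan([.606,-.178,.22],86)"
```

```text
t: 1.93
position: [0.4089, 0.156, 0.2185]
tool_rot: [[-0.997, 0.074, 0.001], [0.074, 0.997, 0.001], [-0.001, 0.001, -1.0]]
ft_force: [1.5, -0.0, 0.2]
opening: 0.0308
finger_force: 0.0
turn [ 0.03  0.07 -0.24] shift [-0.2212 -0.3186 -0.0015] t 1.9333 F [ 1.5 -0.   0.2] M [ 0.03 -0.11 -0.03] op 0.0308
```

```bash
python3 -m inch '0 0 0 -0.221 -0.318 0 -1;0 0 0 -0.221 -0.318 0 -1;0 0 0 -0.221 -0.318 0 -1;0 0 0 -0.221 -0.318 0 -1;0 0 0 -0.221 -0.318 0 -1;0 0 0 -0.221 -0.318 0 -1;0 0 0 -0.221 -0.318 0 -1;0 0 0 -0.221 -0.318 0 -1;0 0 0 -0.221 -0.318 0 -1;0 0 0 -0.221 -0.318 0.08 -1' 
python3 -c "
from h import *
plan([.606,-.178,.046],86)"
```

```text
t: 2.77
position: [0.6093, -0.1787, 0.1859]
tool_rot: [[-0.997, 0.079, 0.019], [0.079, 0.997, -0.01], [-0.02, -0.009, -1.0]]
ft_force: [0.9, -0.2, 1.3]
opening: 0.0006
finger_force: 0.0
turn [-0.49  1.15 -0.55] shift [0.0061 0.0016 0.1398] t 2.7667 F [ 0.9 -0.2  1.3] M [ 0.08 -0.09 -0.02] op 0.0006
```

```bash
python3 -m inch '0 0 0 0 0 0.04 -1;0 0 0 0 0 0.08 -1;0 0 0 0 0 0.105 -1;0 0 0 0 0 0.12 -1;0 0 0 0 0 0.12 -1;0 0 0 0 0 0.12 -1' 
python3 -c "
from h import *
plan([.606,-.178,.046],86)"
```

```text
t: 3.27
position: [0.6017, -0.1702, 0.0559]
tool_rot: [[-0.997, 0.074, -0.002], [0.074, 0.997, 0.001], [0.002, 0.001, -1.0]]
ft_force: [-0.0, 0.3, 1.2]
opening: 0.0002
finger_force: 0.0
turn [ 0.04 -0.12 -0.25] shift [-0.0049 -0.0074  0.0099] t 3.2667 F [-0.   0.3  1.2] M [0.02 0.01 0.  ] op 0.0002
```

```bash
python3 -m inch '0 0 0 -0.005 0 0.01 -1;0 0 0 -0.005 0.01 0.01 -1;0 0 0 -0.005 0.02 0.01 -1;0 0 0 -0.005 0.028 0.01 -1;0 0 0 -0.005 0.036 0.01 -1;0 0 0 -0.005 0.044 0.01 -1;0 0 0 -0.005 0.052 0.01 -1;0 0 0 -0.005 0.06 0.01 -1;0 0 0 -0.005 0.067 0.01 -1;0 0 0 -0.005 0.074 0.01 -1' 
python3 - <<'E'
from h import *
im,d=bot.grab_frame("top");cv2.imwrite("pics/t1.png",im);W=cloud("top",d)
print(rect(W,(.55,.68),(-.2,0.0),(.06,.068)),rect(W,(.58,.66),(-.03,.19),(.066,.08)))
plan([.613,-.082,.046],86)
E
```

```text
t: 4.1
position: [0.6133, -0.0988, 0.048]
tool_rot: [[-0.997, 0.074, 0.002], [0.074, 0.997, -0.006], [-0.003, -0.006, -1.0]]
ft_force: [1.3, -7.8, -1.8]
opening: 0.0003
finger_force: 3.6
(np.int64(190), array([614.6, -41.4]), array([82.2, 65.6]), 89.6, np.float64(0.0655)) (np.int64(879), array([622.6,  78.9]), array([217.5,  66.9]), 88.4, np.float64(0.0699))
turn [-0.2   0.15 -0.19] shift [0.0015 0.0149 0.0019] t 4.15 F [ 0.5 -5.4 -2.4] M [-0.93 -0.11 -0.02] op 0.0004
```

Contact is made at 5–8 N and the stop is sliding. I'll continue in small steps and watch the force.

```bash
for i in 1; do python3 -m inch '0 0 0 0 0.004 0 -1;0 0 0 0 0.008 0 -1;0 0 0 0 0.011 0 -1;0 0 0 0 0.013 0 -1;0 0 0 0 0.014 0 -1;0 0 0 0 0.014 0 -1' ; done
```

```text
t: 4.65
position: [0.6144, -0.0851, 0.048]
tool_rot: [[-0.997, 0.074, 0.002], [0.074, 0.997, -0.005], [-0.003, -0.005, -1.0]]
ft_force: [-0.1, -7.3, -0.7]
opening: 0.0004
finger_force: 3.5
```

```bash
python3 -m inch '0 0 0 0 0.001 0 -1;0 0 0 0 0.002 0 -1;0 0 0 0 0.003 0 -1;0 0 0 0 0.003 0 -1'
```

```text
t: 4.98
position: [0.6145, -0.0823, 0.048]
tool_rot: [[-0.997, 0.074, 0.002], [0.074, 0.997, -0.006], [-0.003, -0.005, -1.0]]
ft_force: [0.6, -8.0, -1.2]
opening: 0.0002
finger_force: 3.7
```

```bash
python3 -m inch '0 0 0 0 0.0015 0 -1;0 0 0 0 0.003 0 -1;0 0 0 0 0.004 0 -1;0 0 0 0 0.004 0 -1'
```

```text
t: 5.32
position: [0.6148, -0.0793, 0.048]
tool_rot: [[-0.997, 0.074, 0.002], [0.074, 0.997, -0.007], [-0.003, -0.007, -1.0]]
ft_force: [0.4, -9.6, -1.3]
opening: 0.0004
finger_force: 4.7
```

```bash
python3 -m inch '0 0 0 0 0.001 0 -1;0 0 0 0 0.002 0 -1;0 0 0 0 0.003 0 -1;0 0 0 0 0.003 0 -1'
```

```text
t: 5.65
position: [0.6148, -0.0793, 0.048]
tool_rot: [[-0.997, 0.075, 0.002], [0.075, 0.997, -0.013], [-0.002, -0.012, -1.0]]
ft_force: [0.1, -16.0, -1.5]
opening: 0.0005
finger_force: 7.9
```

Stalled at 16 N, so the tube is nipped. I'll back off, rise and check.

```bash
python3 -m inch '0 0 0 0 0 0 -1;0 0 0 0 -0.02 0 -1;0 0 0 0 -0.04 0 -1;0 0 0 0 -0.06 -0.03 -1;0 0 0 0.03 -0.08 -0.07 -1;0 0 0 0.06 -0.08 -0.11 -1;0 0 0 0.1 -0.07 -0.15 -1;0 0 0 0.14 -0.05 -0.18 -1;0 0 0 0.18 -0.03 -0.18 -0.5;0 0 0 0.18 0.01 -0.18 0'
python3 - <<'E'
from h import *
o=bot.get_obs()
for c in("top","scene"):
    im,d=bot.grab_frame(c);cv2.imwrite(f"pics/{c}1.png",im);np.save(f"{c}1.npy",d);W=cloud(c,d)
    for a in [((.55,.68),(-.06,.06),(.061,.069)),((.55,.68),(-.06,.06),(.076,.086)),((.55,.7),(.12,.22),(.088,.1)),((.59,.66),(.03,.16),(.063,.08))]:
        try: print(c,*rect(W,*a))
        except Exception as e: print(e)
    for t,z in[("screw_slot",.08),("tube_center",.055)]:
        for r in bot.tip_of(t,c)[:2]: print(t,r["confidence"],pix2w(c,r["position"],z=z))
im=cv2.imread("pics/top1.png")
cv2.imwrite("pics/c1.png",cv2.resize(im[165:245,240:400],None,fx=5,fy=5,interpolation=cv2.INTER_CUBIC))
plan([.3905,.306,.26],84)
E
```

```text
t: 6.48
position: [0.4478, -0.0741, 0.2248]
tool_rot: [[-0.997, 0.077, 0.006], [0.077, 0.997, -0.002], [-0.006, -0.002, -1.0]]
ft_force: [1.0, 1.1, -0.1]
opening: 0.0104
finger_force: 0.0
top 632 [ 6.19e+02 -2.00e-01] [121.   64.6] 86.8 0.0662
top 231 [617.4  -3.7] [101.1  37.6] 88.4 0.0801
top 803 [632.9 188.3] [53.8 81.1] 86.7 0.0953
top 767 [625.7  96. ] [129.9  30. ] 85.7 0.0693
screw_slot 0.71 [ 0.61587756 -0.03442611  0.08      ]
tube_center 0.61 [0.55024762 0.36503211 0.055     ]
scene 650 [ 6.181e+02 -5.000e-01] [122.7  66.6] 86.7 0.0662
scene 330 [615.1 -36.4] [40.4 40.2] 82.8 0.0801
scene 718 [632.1 185.8] [53.4 80.9] 87.0 0.0951
scene 736 [627.3  96.7] [134.3  39.9] 79.5 0.0695
screw_slot 0.97 [ 0.6148868  -0.03310768  0.08      ]
screw_slot 0.49 [0.64332362 0.05409947 0.08      ]
tube_center 0.95 [0.58861573 0.32383612 0.055     ]
tube_center 0.7 [0.62345852 0.07167997 0.055     ]
turn [ 0.01 -0.01  1.79] shift [ 0.0866  0.3742 -0.0394] t 6.7833 F [ 0.2 -0.  -0.3] M [ 0.01 -0.02 -0.02] op 0.0338
```

View pics/c1.png

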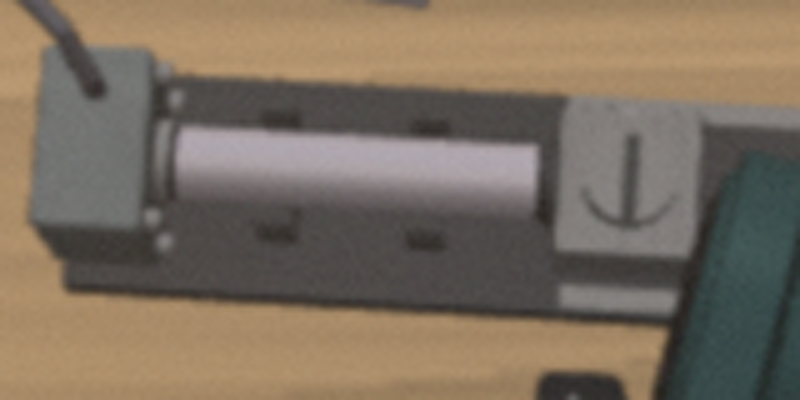

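Tube nipped: the nose at crop px (165,160), the tube and the stop at (545,180) all touch. The slot is at (632,180). Now I'll go above the driver.

```bash
python3 -m inch '0 0 1.8 0.02 0.04 -0.04 0.4;0 0 1.8 0.04 0.08 -0.04 0.4;0 0 1.8 0.05 0.12 -0.04 0.4;0 0 1.8 0.06 0.16 -0.04 0.4;0 0 1.8 0.07 0.2 -0.04 0.4;0 0 1.8 0.08 0.24 -0.04 0.4;0 0 1.8 0.087 0.28 -0.04 0.4;0 0 1.8 0.087 0.32 -0.04 0.4;0 0 1.8 0.087 0.35 -0.04 0.4;0 0 1.8 0.087 0.374 -0.04 0.4'
python3 -m inch '0 0 0 0 0 0 0.4;0 0 0 0 0 0 0.4'
python3 -c "
from h import *
plan([.3918,.306,.128],84)"
```

```text
t: 7.62
position: [0.39, 0.3093, 0.2591]
tool_rot: [[-0.995, 0.103, -0.003], [0.103, 0.995, -0.0], [0.003, -0.0, -1.0]]
ft_force: [0.5, -1.0, -0.3]
opening: 0.066
finger_force: 0.0
t: 7.78
position: [0.3904, 0.3064, 0.2589]
tool_rot: [[-0.995, 0.104, -0.003], [0.104, 0.995, -0.003], [0.003, -0.003, -1.0]]
ft_force: [-0.2, -0.2, 0.3]
opening: 0.0657
finger_force: 0.0
turn [-0.16 -0.17  0.05] shift [-1.900e-03  1.000e-04  1.309e-01] t 7.7833 F [-0.2 -0.2  0.3] M [ 0.   -0.04 -0.03] op 0.0657
```

```bash
python3 -m inch '-0.2 -0.2 0 -0.002 0 0.03 0.4;-0.2 -0.2 0 -0.002 0 0.06 0.4;-0.2 -0.2 0 -0.002 0 0.09 0.4;-0.2 -0.2 0 -0.002 0 0.115 0.4;-0.2 -0.2 0 -0.002 0 0.13 0.4;-0.2 -0.2 0 -0.002 0 0.13 0.4;-0.2 -0.2 0 -0.002 0 0.13 -0.2;-0.2 -0.2 0 -0.002 0 0.13 -0.5;-0.2 -0.2 0 -0.002 0 0.13 -0.8;-0.2 -0.2 0 -0.002 0 0.13 -1' 45
python3 -m inch '0 0 0 0 0 0 -1;0 0 0 0 0 0 -1;0 0 0 0 0 0 -1;0 0 0 0 0 0 -1'
```

```text
t: 8.62
position: [0.3931, 0.3059, 0.1327]
tool_rot: [[-0.994, 0.106, 0.007], [0.106, 0.994, 0.005], [-0.006, 0.006, -1.0]]
ft_force: [0.2, 0.2, -0.5]
opening: 0.0422
finger_force: 0.0
t: 8.95
position: [0.3923, 0.3055, 0.1317]
tool_rot: [[-0.994, 0.105, 0.005], [0.105, 0.994, 0.003], [-0.005, 0.003, -1.0]]
ft_force: [-0.2, -1.4, 3.8]
opening: 0.028
finger_force: 44.9
```

```bash
python3 -m inch '0 0 0 0 0 -0.02 -1;0 0 0 0 0 -0.05 -1;0 0 0 0 0 -0.08 -1;0 0 0 0 0 -0.105 -1;0 0 0 0 0 -0.12 -1;0 0 0 0 0 -0.13 -1;0 0 0 0 0 -0.13 -1'
python3 -c "
from h import *
plan([.5,.2,.262],86)
plan([.6152,-.0355,.262],86)"
```

```text
t: 9.53
position: [0.3921, 0.3057, 0.2627]
tool_rot: [[-0.994, 0.105, 0.007], [0.105, 0.994, 0.005], [-0.006, 0.006, -1.0]]
ft_force: [0.4, 0.3, -2.6]
opening: 0.028
finger_force: 44.9
turn [ 0.33  0.35 -2.03] shift [-0.1185 -0.0938  0.0009] t 9.5333 F [ 0.4  0.3 -2.6] M [-0.04 -0.05 -0.  ] op 0.028
turn [ 0.33  0.35 -2.03] shift [-0.2578 -0.3159  0.0004] t 9.5333 F [ 0.4  0.3 -2.6] M [-0.04 -0.05 -0.  ] op 0.028
```

```bash
python3 -m inch '0.3 0.3 -1.7 -0.04 -0.01 0 -1;0.3 0.3 -1.7 -0.08 -0.03 0 -1;0.3 0.3 -1.7 -0.11 -0.06 0 -1;0.3 0.3 -1.7 -0.14 -0.09 0 -1;0.3 0.3 -1.7 -0.165 -0.12 0 -1;0.3 0.3 -1.7 -0.19 -0.15 0 -1;0.3 0.3 -1.7 -0.21 -0.185 0 -1;0.3 0.3 -1.7 -0.225 -0.22 0 -1;0.3 0.3 -1.7 -0.24 -0.255 0 -1;0.3 0.3 -1.7 -0.258 -0.285 0 -1'
python3 -m inch '0 0 0 0 -0.025 0 -1;0 0 0 0 -0.03 0.02 -1;0 0 0 0 -0.03 0.035 -1;0 0 0 0 -0.03 0.04 -1;0 0 0 0 -0.03 0.04 -1;0 0 0 0 -0.03 0.04 -1'
python3 - <<'E'
from h import *
for c in("top","scene"):
    im,d=bot.grab_frame(c);cv2.imwrite(f"pics/{c}2.png",im);np.save(f"{c}2.npy",d)
    for t,z in[("screw_slot",.08),("driver_tip",bot.get_obs()["position"][2]-.1117)]:
        for r in bot.tip_of(t,c)[:2]: print(c,t,r["confidence"],np.round(r["position"],1),pix2w(c,r["position"],z=z))
plan([.6152,-.0355,.222],86.5)
a=cv2.imread("pics/top2.png")[165:265,280:410];b=cv2.imread("pics/scene2.png")[195:345,230:395]
f=lambda i:cv2.resize(i,(int(i.shape[1]*500/i.shape[0]) if i is b else 390,500 if i is b else 300),interpolation=cv2.INTER_CUBIC)
b2=cv2.resize(b,(495,450));a2=cv2.resize(a,(300,230));o=np.zeros((450,795,3),np.uint8);o[:,:495]=b2;o[:230,495:]=a2
cv2.imwrite("pics/c2.png",o)
E
```

```text
t: 10.37
position: [0.6174, -0.0078, 0.2579]
tool_rot: [[-0.997, 0.077, -0.007], [0.077, 0.997, -0.001], [0.007, -0.002, -1.0]]
ft_force: [1.1, 0.4, -2.5]
opening: 0.0274
finger_force: 44.9
t: 10.87
position: [0.6152, -0.0349, 0.2195]
tool_rot: [[-0.997, 0.075, -0.004], [0.075, 0.997, -0.001], [0.004, -0.001, -1.0]]
ft_force: [-0.0, 0.3, -2.7]
opening: 0.0281
finger_force: 44.9
top screw_slot 0.49 [364.7 197.6] [ 0.6208718  -0.03265719  0.08      ]
top driver_tip 0.64 [363.4 196.4] [ 0.61622412 -0.0282663   0.10914716]
top driver_tip 0.63 [196.1 366.9] [0.27893615 0.3065861  0.10914716]
scene screw_slot 0.75 [321.3 296.3] [ 0.61324815 -0.03011173  0.08      ]
scene driver_tip 0.77 [322.2 283.3] [ 0.61562134 -0.0309573   0.11044626]
turn [-0.11  0.02 -0.81] shift [ 0.0009 -0.0005 -0.    ] t 11.1667 F [ 1.   0.7 -2.6] M [ 0.05 -0.06  0.01] op 0.0277
```

View pics/c2.png

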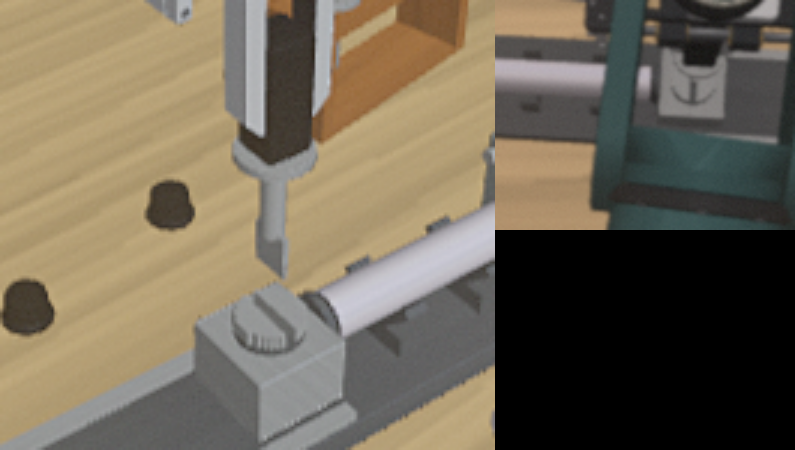

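```bash
python3 - <<'E'
from h import *
print("blade",pix2w("scene",(320.7,285),z=.1085),"slot",pix2w("scene",(320.7,299.5),z=.08))
im=cv2.imread("pics/scene2.png")[268:322,293:347];cv2.imwrite("pics/c3.png",cv2.resize(im,None,fx=10,fy=10,interpolation=cv2.INTER_CUBIC))
E
```

```text
blade [ 0.61553178 -0.03408256  0.1085    ] slot [ 0.61846231 -0.03603793  0.08      ]
```

View pics/c3.png

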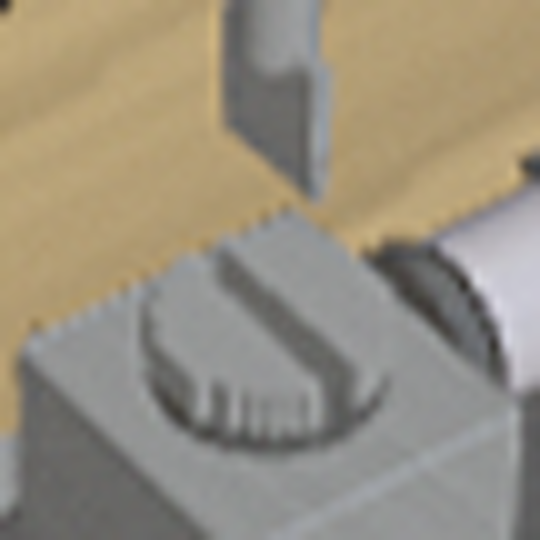

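```bash
python3 - <<'E'
from h import *
f=lambda u,v,z:pix2w("scene",(293+u/10-.5,268+v/10-.5),z=z)
z=bot.get_obs()["position"][2]-.1117
for n,p in dict(bladeL=(228,125,z),bladeR=(318,198,z),bladeC=(275,160,z),slotU=(228,258,.08),slotD=(345,378,.08)).items(): print(n,f(*p))
plan([.6152,-.036,.222],86.5)
E
```

```text
bladeL [ 0.60198718 -0.03397197  0.11026698]
bladeR [ 0.62500499 -0.03475237  0.11026698]
bladeC [ 0.61353052 -0.03387254  0.11026698]
slotU [ 0.60117432 -0.0328623   0.08      ]
slotD [ 0.63549354 -0.03737416  0.08      ]
turn [-0.11  0.02 -0.81] shift [ 0.0008 -0.001  -0.    ] t 11.1667 F [ 1.   0.7 -2.6] M [ 0.05 -0.06  0.01] op 0.0277
```

```bash
python3 -m inch '0 0 0 -0.002 -0.0007 0.008 -1;0 0 0 -0.002 -0.0007 0.016 -1;0 0 0 -0.002 -0.0007 0.022 -1;0 0 0 -0.002 -0.0007 0.026 -1;0 0 0 -0.002 -0.0007 0.028 -1;0 0 0 -0.002 -0.0007 0.030 -1;0 0 0 -0.002 -0.0007 0.031 -1;0 0 0 -0.002 -0.0007 0.032 -1;0 0 0 -0.002 -0.0007 0.032 -1;0 0 0 -0.002 -0.0007 0.032 -1'
python3 -c "
from h import *
o=bot.get_obs();print(o['position'],o['position'][2]-.1117,o['ft_force'],o['moment'])"
```

```text
t: 12.0
position: [0.6177, -0.0363, 0.1891]
tool_rot: [[-0.997, 0.076, -0.001], [0.076, 0.997, -0.002], [0.001, -0.002, -1.0]]
ft_force: [-0.8, -0.5, -2.3]
opening: 0.0276
finger_force: 44.9
[ 0.61769205 -0.03633561  0.18914907] 0.07744906678258442 [-0.78692673 -0.52760939 -2.33915504] [0.00827343 0.02797784 0.05828497]
```

```bash
python3 -m inch '0 0 0 0 0 0.001 -1;0 0 0 0 0 0.002 -1;0 0 0 0 0 0.003 -1;0 0 0 0 0 0.004 -1;0 0 0 0 0 0.005 -1;0 0 0 0 0 0.005 -1;0 0 0 0 0 0.005 -1;0 0 0 0 0 0.005 -1'
python3 -c "
from h import *
o=bot.get_obs();print(o['position'],o['position'][2]-.1117,o['ft_force'],o['moment'])"
```

```text
t: 12.67
position: [0.6176, -0.0363, 0.1838]
tool_rot: [[-0.997, 0.076, -0.002], [0.076, 0.997, -0.002], [0.002, -0.002, -1.0]]
ft_force: [-0.2, 0.1, -1.8]
opening: 0.0277
finger_force: 44.9
[ 0.61757522 -0.03630134  0.18381703] 0.07211702853170773 [-0.23913151  0.12734767 -1.83616578] [ 0.03310056 -0.01069566  0.02444555]
```

Seated 7.9 mm deep with no force. Now I'll turn clockwise, which is + about tool z.

```bash
python3 -m inch '0 0 3 0 0 0 -1;0 0 6 0 0 0 -1;0 0 9 0 0 0 -1;0 0 12 0 0 0 -1;0 0 15 0 0 0 -1;0 0 18 0 0 0 -1;0 0 21 0 0 0 -1;0 0 24 0 0 0 -1;0 0 27 0 0 0 -1;0 0 30 0 0 0 -1' 60
python3 -c "
from h import *
plan([.6176,-.0363,.184],86-30)"
```

```text
t: 13.5
position: [0.6174, -0.037, 0.1839]
tool_rot: [[-0.824, 0.566, -0.002], [0.566, 0.824, -0.003], [0.0, -0.004, -1.0]]
ft_force: [-0.1, -0.9, -2.6]
opening: 0.0279
finger_force: 59.9
turn [-0.22 -0.01 -0.47] shift [ 0.0002  0.0008 -0.0001] t 13.5 F [-0.1 -0.9 -2.6] M [-0.41  0.12  0.31] op 0.0279
```

Moment is 0.31 N·m, so the screw is turning, with little lateral force. I'll continue.

```bash
python3 -m inch '0 0 3 0 0 0 -1;0 0 6 0 0 0 -1;0 0 9 0 0 0 -1;0 0 12 0 0 0 -1;0 0 15 0 0 0 -1;0 0 18 0 0 0 -1;0 0 21 0 0 0 -1;0 0 23 0 0 0 -1;0 0 23 0 0 0 -1'
python3 -c "
from h import *
plan([.6176,-.0363,.184],86-53)"
python3 -m inch '0 0 2 0 0 0 -1;0 0 4 0 0 0 -1;0 0 6 0 0 0 -1;0 0 6 0 0 0 -1'
python3 -c "
from h import *
plan([.6176,-.0363,.184],86-59)"
```

```text
t: 14.25
position: [0.6171, -0.0372, 0.1839]
tool_rot: [[-0.539, 0.842, -0.003], [0.842, 0.539, -0.004], [-0.001, -0.004, -1.0]]
ft_force: [-1.7, -2.0, -2.8]
opening: 0.0281
finger_force: 59.9
turn [-0.25  0.08 -0.38] shift [ 0.0005  0.0009 -0.0001] t 14.25 F [-1.7 -2.  -2.8] M [-0.66  0.41  0.3 ] op 0.0281
t: 14.58
position: [0.617, -0.0373, 0.1839]
tool_rot: [[-0.449, 0.894, -0.003], [0.894, 0.449, -0.004], [-0.002, -0.004, -1.0]]
ft_force: [-1.9, -3.1, -1.6]
opening: 0.0278
finger_force: 59.9
turn [-0.25  0.1  -0.34] shift [ 0.0006  0.0009 -0.0001] t 14.5833 F [-1.9 -3.1 -1.6] M [-0.85  0.53  0.22] op 0.0278
```

```bash
python3 -m inch '0 0 2 0 0 0 -1;0 0 4 0 0 0 -1;0 0 6 0 0 0 -1;0 0 6 0 0 0 -1'
python3 -c "
from h import *
plan([.6176,-.0363,.184],86-65)"
python3 -m inch '0 0 2 0 0 0 -1;0 0 4 0 0 0 -1;0 0 6 0 0 0 -1;0 0 6 0 0 0 -1'
python3 -c "
from h import *
plan([.6176,-.0363,.184],86-71)"
```

```text
t: 14.92
position: [0.6169, -0.0372, 0.1839]
tool_rot: [[-0.353, 0.936, -0.003], [0.936, 0.353, -0.003], [-0.002, -0.004, -1.0]]
ft_force: [-3.0, -3.7, -0.5]
opening: 0.0282
finger_force: 59.9
turn [-0.25  0.12 -0.32] shift [ 0.0006  0.0009 -0.0001] t 14.9167 F [-3.  -3.7 -0.5] M [-1.01  0.78  0.24] op 0.0282
t: 15.25
position: [0.6169, -0.0372, 0.1839]
tool_rot: [[-0.254, 0.967, -0.003], [0.967, 0.254, -0.003], [-0.002, -0.004, -1.0]]
ft_force: [-2.8, -4.4, -1.1]
opening: 0.0279
finger_force: 59.9
turn [-0.24  0.14 -0.3 ] shift [ 0.0007  0.0009 -0.0001] t 15.25 F [-2.8 -4.4 -1.1] M [-1.14  0.92  0.25] op 0.0279
```

```bash
python3 -m inch '0 0 1.5 0 0 0 -1;0 0 3 0 0 0 -1;0 0 4 0 0 0 -1;0 0 4 0 0 0 -1'
python3 -c "
from h import *
plan([.6176,-.0363,.184],86-75)"
python3 -m inch '0 0 1.5 0 0 0 -1;0 0 3 0 0 0 -1;0 0 4 0 0 0 -1;0 0 4 0 0 0 -1'
python3 -c "
from h import *
plan([.6176,-.0363,.184],86-79)"
```

```text
t: 15.58
position: [0.6168, -0.0372, 0.1839]
tool_rot: [[-0.186, 0.982, -0.004], [0.982, 0.186, -0.003], [-0.003, -0.004, -1.0]]
ft_force: [-2.9, -4.8, -0.7]
opening: 0.0279
finger_force: 59.9
turn [-0.24  0.15 -0.26] shift [ 0.0007  0.0009 -0.0001] t 15.5833 F [-2.9 -4.8 -0.7] M [-1.18  0.98  0.23] op 0.0279
t: 15.92
position: [0.6168, -0.0372, 0.1839]
tool_rot: [[-0.117, 0.993, -0.004], [0.993, 0.117, -0.003], [-0.003, -0.004, -1.0]]
ft_force: [-3.6, -3.5, -1.1]
opening: 0.028
finger_force: 59.9
turn [-0.23  0.17 -0.27] shift [ 0.0008  0.0009 -0.0001] t 15.9167 F [-3.6 -3.5 -1.1] M [-1.15  1.06  0.21] op 0.028
```

```bash
python3 -m inch '0 0 1.5 0 0 0 -1;0 0 3 0 0 0 -1;0 0 4 0 0 0 -1;0 0 4 0 0 0 -1'
python3 - <<'E'
from h import *
plan([.6176,-.0363,.184],86-83)
im,d=bot.grab_frame("scene");cv2.imwrite("pics/scene3.png",im);cv2.imwrite("pics/c4.png",cv2.resize(im[225:325,270:370],None,fx=6,fy=6,interpolation=cv2.INTER_CUBIC))
E
```

```text
t: 16.25
position: [0.6167, -0.0372, 0.1839]
tool_rot: [[-0.048, 0.999, -0.004], [0.999, 0.048, -0.003], [-0.003, -0.004, -1.0]]
ft_force: [-3.4, -4.2, -0.7]
opening: 0.0277
finger_force: 59.9
turn [-0.23  0.18 -0.27] shift [ 0.0009  0.0009 -0.0001] t 16.25 F [-3.4 -4.2 -0.7] M [-1.21  1.08  0.21] op 0.0277
```

View pics/c4.png

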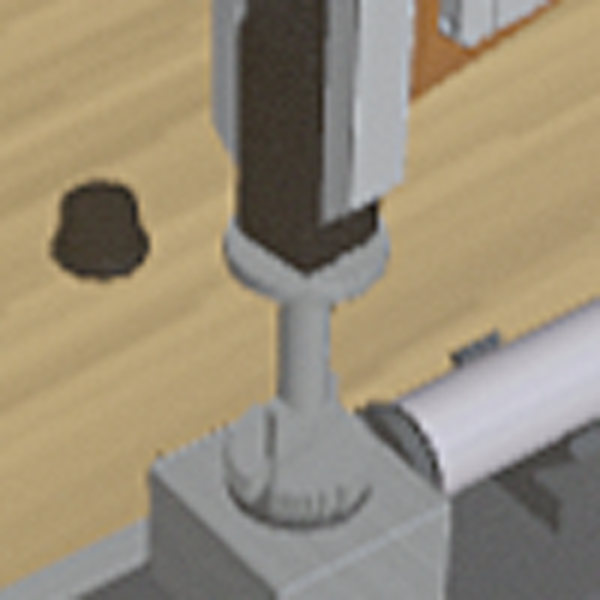

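Blade is in the slot and the slot now points about −72°, so it's near the end stop. I'll turn on until the torque rises.

```bash
python3 -m inch '0 0 1.5 0 0 0 -1;0 0 3 0 0 0 -1;0 0 4 0 0 0 -1;0 0 4 0 0 0 -1'
python3 -c "
from h import *
plan([.6176,-.0363,.184],86-87)"
python3 -m inch '0 0 1.5 0 0 0 -1;0 0 3 0 0 0 -1;0 0 4 0 0 0 -1;0 0 4 0 0 0 -1'
python3 -c "
from h import *
plan([.6176,-.0363,.184],86-91)"
```

```text
t: 16.63
position: [0.6167, -0.0372, 0.1839]
tool_rot: [[0.021, 1.0, -0.004], [1.0, -0.021, -0.004], [-0.004, -0.004, -1.0]]
ft_force: [-3.6, -5.0, -1.2]
opening: 0.0282
finger_force: 60.1
turn [-0.23  0.21 -0.19] shift [ 0.0009  0.0009 -0.0001] t 16.6333 F [-3.6 -5.  -1.2] M [-1.22  1.08  0.66] op 0.0282
t: 16.97
position: [0.6166, -0.0371, 0.1839]
tool_rot: [[0.089, 0.996, -0.004], [0.996, -0.089, -0.004], [-0.004, -0.004, -1.0]]
ft_force: [-3.1, -4.5, -0.4]
opening: 0.0277
finger_force: 60.5
turn [-0.22  0.23 -0.1 ] shift [ 0.0009  0.0009 -0.0001] t 16.9667 F [-3.1 -4.5 -0.4] M [-1.28  1.14  1.25] op 0.0277
```

End stop reached, with torque at 1.25 N·m. I'll unwind within the play, then lift out.

```bash
python3 -m inch '0 0 -3 0 0 0 -1;0 0 -6 0 0 0 -1;0 0 -9 0 0 0 -1;0 0 -12 0 0 0 -1;0 0 -13 0 0 0 -1;0 0 -13 0 0 0 -1'
python3 -c "
from h import *
plan([.6176,-.0363,.184],86-78)"
python3 -m inch '0 0 0 0 0 -0.003 -1;0 0 0 0 0 -0.008 -1;0 0 0 0 0 -0.015 -1;0 0 0 0 0 -0.03 -1;0 0 0 0 0 -0.05 -1;0 0 0 0 0 -0.07 -1;0 0 0 0 0 -0.08 -1;0 0 0 0 0 -0.08 -1;0 0 0 0 0 -0.08 -1'
python3 - <<'E'
from h import *
o=bot.get_obs();print(o["joint_positions"])
im,d=bot.grab_frame("scene");cv2.imwrite("pics/scene4.png",im)
o=np.zeros((540,720,3),np.uint8)
cv2.imwrite("pics/c5.png",cv2.resize(im[165:335,270:450],None,fx=3.5,fy=3.5,interpolation=cv2.INTER_CUBIC))
plan([.3923,.3057,.262],84)
E
```

```text
t: 17.47
position: [0.6172, -0.0365, 0.1836]
tool_rot: [[-0.134, 0.991, -0.003], [0.991, 0.134, -0.002], [-0.001, -0.003, -1.0]]
ft_force: [-2.6, -2.7, -1.2]
opening: 0.028
finger_force: 59.9
turn [-0.18  0.08 -0.31] shift [ 0.0001  0.0005 -0.0004] t 17.4667 F [-2.6 -2.7 -1.2] M [-0.84  0.85  0.04] op 0.028
t: 18.22
position: [0.6184, -0.0358, 0.2649]
tool_rot: [[-0.134, 0.991, 0.001], [0.991, 0.134, -0.001], [-0.001, 0.001, -1.0]]
ft_force: [0.5, -0.5, -2.1]
opening: 0.0275
finger_force: 59.9
[-8.52372678e+00  1.37621456e+01  6.30707334e+01 -6.71882452e-02
  1.03086666e+02 -1.62177110e+01]
turn [-1.200e-01 -4.000e-02 -7.633e+01] shift [ 0.3686 -0.1779  0.0013] t 18.2667 F [-0.7 -0.9 -3.3] M [-0.04  0.09  0.04] op 0.0275
```

View pics/c5.png

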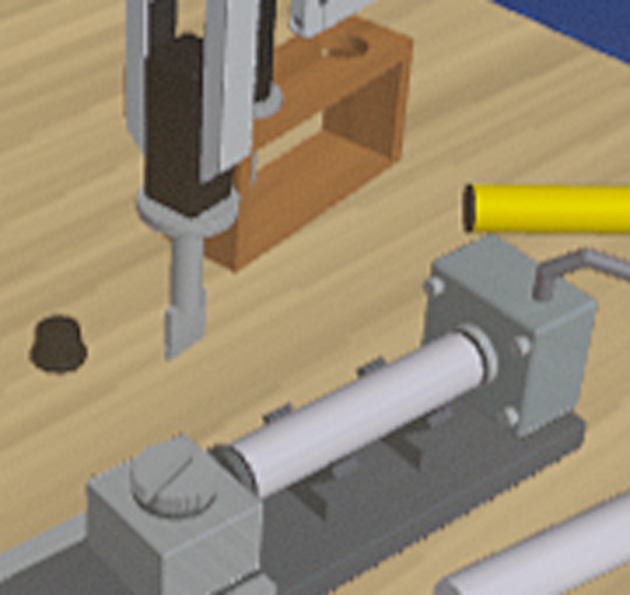

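The tube is nipped (crop px (245,470) to (480,350)), the slot points about −68°, and the driver is clear of it. Next I'll carry the driver back over the far hole at (345,45).

```bash
python3 -m inch '0 0 -7 0 0 -0.02 -1;0 0 -14 0.02 -0.01 -0.035 -1;0 0 -21 0.05 -0.02 -0.035 -1;0 0 -28 0.08 -0.04 -0.035 -1;0 0 -35 0.11 -0.055 -0.035 -1;0 0 -42 0.145 -0.07 -0.035 -1;0 0 -49 0.18 -0.09 -0.035 -1;0 0 -56 0.215 -0.105 -0.035 -1;0 0 -63 0.25 -0.12 -0.035 -1;0 0 -70 0.28 -0.135 -0.035 -1'
python3 -c "
from h import *
plan([.3923,.3057,.297],84)"
```

```text
t: 19.1
position: [0.4447, 0.2251, 0.2969]
tool_rot: [[-0.978, 0.207, -0.005], [0.207, 0.978, -0.002], [0.004, -0.002, -1.0]]
ft_force: [-0.1, 0.8, -2.7]
opening: 0.0275
finger_force: 59.9
turn [-0.13 -0.25 -5.95] shift [ 0.068  0.068 -0.   ] t 19.1 F [-0.1  0.8 -2.7] M [-0.02 -0.01 -0.  ] op 0.0275
```

```bash
python3 -m inch '0 0 -6 0.025 0.03 0 -1;0 0 -6 0.05 0.05 0 -1;0 0 -6 0.065 0.064 0 -1;0 0 -6 0.067 0.066 0 -1;0 0 -6 0.067 0.066 0 -1;0 0 -6 0.067 0.066 0 -1;0 0 -6 0.067 0.066 0 -1'
python3 - <<'E'
from h import *
plan([.3923,.3057,.1325],84)
W=cloud("scene",np.load("scene1.npy"));
for c in("scene","top"):
    im,d=bot.grab_frame(c)
    for r in bot.tip_of("hole0",c)[:3]: print(c,r["confidence"],pix2w(c,r["position"],z=.095))
E
```

```text
t: 19.68
position: [0.3959, 0.3012, 0.2979]
tool_rot: [[-0.994, 0.112, -0.003], [0.112, 0.994, -0.003], [0.002, -0.003, -1.0]]
ft_force: [0.7, -0.1, -2.8]
opening: 0.0278
finger_force: 59.9
turn [-0.17 -0.13 -0.44] shift [0.0037 0.0045 0.1654] t 19.6833 F [ 0.7 -0.1 -2.8] M [ 0.05  0.   -0.01] op 0.0278
scene 0.9 [0.38042272 0.3241537  0.095     ]
scene 0.79 [0.40084646 0.21341905 0.095     ]
top 0.66 [0.39860227 0.31639231 0.095     ]
top 0.59 [0.40559281 0.21418217 0.095     ]
```

```bash
python3 -m inch '-0.2 -0.1 0 0.0037 0.0045 0 -1;-0.2 -0.1 0 0.0037 0.0045 0.03 -1;-0.2 -0.1 0 0.0037 0.0045 0.055 -1;-0.2 -0.1 0 0.0037 0.0045 0.08 -1;-0.2 -0.1 0 0.0037 0.0045 0.105 -1;-0.2 -0.1 0 0.0037 0.0045 0.125 -1;-0.2 -0.1 0 0.0037 0.0045 0.14 -1;-0.2 -0.1 0 0.0037 0.0045 0.15 -1;-0.2 -0.1 0 0.0037 0.0045 0.155 -1;-0.2 -0.1 0 0.0037 0.0045 0.155 -1'
python3 -m inch '0 0 0 0 0 0.003 -1;0 0 0 0 0 0.006 -1;0 0 0 0 0 0.008 -1;0 0 0 0 0 0.008 -1;0 0 0 0 0 0.008 -1'
python3 -c "
from h import *
plan([.3923,.3057,.1317],84)"
```

```text
t: 20.72
position: [0.3914, 0.3066, 0.1428]
tool_rot: [[-0.994, 0.111, -0.001], [0.111, 0.994, 0.001], [0.001, 0.001, -1.0]]
ft_force: [-1.0, -0.3, -2.6]
opening: 0.0278
finger_force: 59.9
t: 21.13
position: [0.392, 0.3069, 0.136]
tool_rot: [[-0.994, 0.111, 0.001], [0.111, 0.994, 0.002], [-0.001, 0.002, -1.0]]
ft_force: [-0.6, 0.1, -2.5]
opening: 0.0281
finger_force: 59.9
turn [ 0.12  0.03 -0.35] shift [-0.0004 -0.0012  0.0043] t 21.1333 F [-0.6  0.1 -2.5] M [-0.01 -0.04 -0.02] op 0.0281
```

```bash
python3 -m inch '0 0 0 0 -0.001 0.001 -1;0 0 0 0 -0.001 0.002 -1;0 0 0 0 -0.001 0.003 -1;0 0 0 0 -0.001 0.004 -1;0 0 0 0 -0.001 0.004 -1;0 0 0 0 -0.001 0.004 -1'
```

```text
t: 21.63
position: [0.3918, 0.3059, 0.1318]
tool_rot: [[-0.994, 0.111, 0.0], [0.111, 0.994, 0.002], [-0.0, 0.002, -1.0]]
ft_force: [-1.3, 0.2, -1.8]
opening: 0.0276
finger_force: 59.9
```

Flange at rest height. Open and rise.

```bash
python3 -m inch '0 0 0 0 0 0 -0.3;0 0 0 0 0 0 0;0 0 0 0 0 0 0.2;0 0 0 0 0 0 0.3;0 0 0 0 0 0 0.3;0 0 0 0 0 0 0.3;0 0 0 0 0 0 0.3'
python3 -m inch '0 0 0 0 0 -0.02 0.3;0 0 0 0 0 -0.05 0.3;0 0 0 0 0 -0.09 0.3;0 0 0 0 0 -0.12 0.3;0 0 0 0.03 0 -0.13 0.3;0 0 0 0.06 0.03 -0.13 0.3;0 0 0 0.09 0.06 -0.13 0.3;0 0 0 0.11 0.09 -0.13 0.3;0 0 0 0.12 0.12 -0.13 0.3;0 0 0 0.12 0.12 -0.13 0.3'
python3 - <<'E'
from h import *
for c in("top","scene"):
    im,d=bot.grab_frame(c);cv2.imwrite(f"pics/{c}9.png",im);W=cloud(c,d)
    for n,a in dict(driver=((.35,.44),(.26,.35),(.16,.18)),punch=((.35,.45),(.16,.25),(.16,.18)),screw=((.58,.65),(-.07,-.01),(.076,.086)),tube=((.59,.66),(.03,.14),(.066,.08))).items():
        try: print(c,n,*rect(W,*a))
        except Exception as e: print(c,n,"none")
cv2.imwrite("pics/c6.png",cv2.resize(cv2.imread("pics/scene9.png")[130:370,200:500],None,fx=2.5,fy=2.5,interpolation=cv2.INTER_CUBIC))
E
```

```text
t: 22.22
position: [0.3918, 0.3059, 0.1318]
tool_rot: [[-0.994, 0.111, 0.0], [0.111, 0.994, 0.002], [-0.0, 0.002, -1.0]]
ft_force: [-0.6, -0.6, 0.5]
opening: 0.0608
finger_force: 0.0
t: 23.05
position: [0.2834, 0.4421, 0.2611]
tool_rot: [[-0.994, 0.105, -0.001], [0.105, 0.994, 0.003], [0.002, 0.003, -1.0]]
ft_force: [0.0, 0.3, -0.5]
opening: 0.0613
finger_force: 0.0
top driver 234 [391.1 307.6] [28.7 27.8] 84.1 0.1713
top punch 203 [406.6 207.9] [28.5 29.1] 17.9 0.1709
top screw 250 [616.5 -34. ] [40.8 38.7] 15.9 0.08
top tube 538 [624.5  85.3] [108.2  27.5] 86.1 0.0699
scene driver 137 [390.4 304.6] [28.4 31.1] 80.2 0.1694
scene punch 137 [406.8 206. ] [27.3 30.3] 50.0 0.1702
scene screw 331 [615.  -36.5] [41.2 39.4] 18.4 0.0803
scene tube 519 [626.   85.3] [109.9  25.5] 87.1 0.0702
```

View pics/c6.png

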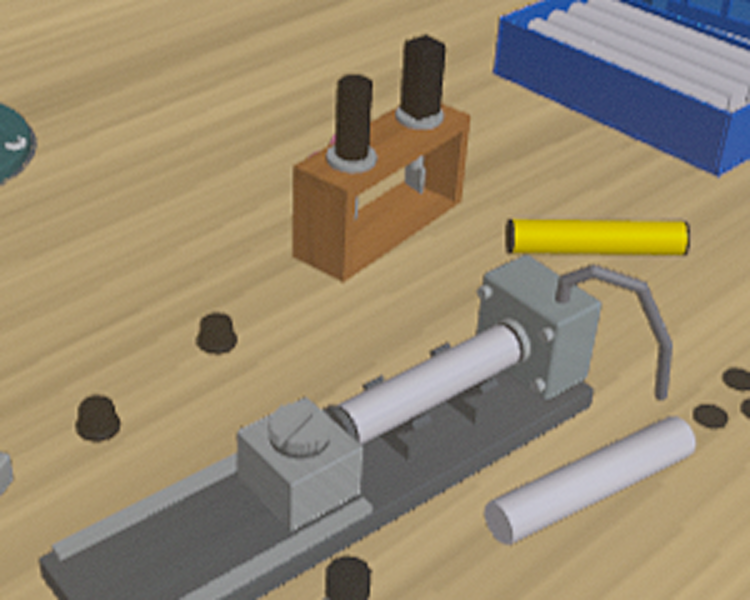

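The driver stands upright in its hole at (422,80). The punch is untouched, the tube is nipped at (340,415)–(520,340), and the screw is turned. I'll hand in.

```bash
python3 -m inch '0 0 0 0 0 0 0.3;0 0 0 0 0 0 0.3;0 0 0 0 0 0 0.3' >/dev/null; python3 -c "
from station import bot
print(bot.sign_off())"
```

```text
the job is handed in; nothing more can be done
None
```

I handed the job in at about 23 s of the 67 s: tube nipped, screw turned to its end stop (torque rose from about 0.2 to 1.25 N·m), and driver standing upright in its own hole; the hand-in gave no verdict.

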